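Free the gauge with the ratchet and put it in its foam

TASK

The brass T-shaped gauge is held down in the welding fixture by a hook on a bolt, and the ratchet on that bolt is still set to tighten. Flip the ratchet's direction lever fully over to the loosening side, swing the ratchet handle anticlockwise (seen from above) until the hook has turned clear of the gauge, then lift the gauge out and press it fully home, flush, in the T-shaped cutout of the foam insert. Leave the other things on the bench where they lie.

Things in the scene. Friction and masses are not known exactly. Their poses are not given: they have to be found in the camera images.
- fixture_plate (a point): Top of the steel base plate at the bolt axis, 20 mm above the bench. The plate is fixed, 96 mm (x) by 168 mm (y), reaching 46 mm to -y and 122 mm to +y. z up, y from the bolt towards the gauge. 6 mm high stops stand on it beside the gauge's stem and at its end.
- bolt_axis (a point): Point on the vertical axis of bolt and ratchet, at the top face of the ratchet head, 63 mm above the bench. Axes as the fixture's: y from the bolt towards the gauge, z up. The round head is 54 mm across, 45 to 63 mm above the bench; its 34 mm wide neck reaches 47 mm from the axis towards the handle.
- direction_lever (a joint): Direction lever on top of the head, rad: 0 set to tighten, 1.0 (end stop) set to loosen, positive anticlockwise from above. It takes about 1 N at its tab and stays where it is left, so push it right over to its stop. Its pivot is 30 mm from the bolt axis towards the handle; from there it points back over the head, away from the handle.
- lever_tab (a point): Centre of the upright 10 x 10 mm thumb tab at the lever's free end, 40 mm from the pivot; tab top 79.5 mm and lever arm top 67.5 mm above the bench. x points to the pivot. Looking from the bolt axis out along the handle, the tab is left of the handle's line on tighten; push it across to the right (38 mm) to loosen. It crosses 10 mm beyond the bolt axis, so the push hardly turns the handle.
- ratchet_handle (a joint): Swing of the handle, rad, positive anticlockwise from above (loosening); starts near 0, range -0.3 to 2.1. With the lever on loosen, anticlockwise takes the bolt along after up to 0.35 rad of play, with 2 to 5 N at the grip; swinging back does not turn the bolt but may nudge the lever off its stop. With the lever on tighten, anticlockwise swings empty and the bolt hardly turns.
- handle_grip (a point): Centre line of the handle in its black grip, 120 mm from the bolt axis, 54 mm above the bench. x points outward along the level handle, z up. The round grip is 22 mm thick, 85 to 155 mm from the axis; from the head to the grip the handle is 15 mm thick. Only the bench lies under the grip.
- clamp_bolt (a joint): Turn of the bolt and its hook, rad, positive anticlockwise from above; 0 is tight, with the hook over the gauge, stop at 1.6. From 1.2 the hook is clear of the gauge; it stays where it is left.
- hook_tip (a point): Tip of the steel hook that turns with the bolt: a flat arm 16 mm wide reaching 46 mm from the bolt axis, 31.5 to 39.5 mm above the bench, at the start 1.5 mm over the gauge's cross bar.
- gauge_rib (a point): Centre of the gauge's upright grip rib: 26 mm long (x), 14 wide (y), 16 high, on a loose 10 mm thick brass T plate; centre 18 mm above the underside. x runs along the stem, away from the cross bar. From here: cross bar x -36 to -18, 50 mm wide; stem x -18 to 42, 24 wide. About 240 g. At first on the base plate (underside at 20 mm), 1.5 mm play between stops, 70 mm from the bolt axis.
- cutout (a point): T cutout in the fixed black foam: at the foam's top, 35 mm above the bench, where the rib's centre belongs in plan. x along the stem, away from the cross bar, as on the gauge. 10 mm deep, 1.5 mm larger than the gauge all round; two springy lips at the stem: pressing in takes about 5 N. When home the plate's top is flush and the rib's centre 8 mm above this point.
- foam_gauges (a point): Middle of the two other gauges (a disc and a bar) lying fixed in the same foam, 52 mm beside the T cutout; they stand 4 mm above the foam. The foam is 120 mm square on a 136 mm square plywood board, fixed.
- disc0: Bystander: loose brass disc, 44 mm across, 4 mm thick, origin under its centre.
- disc1: Bystander: another such brass disc.
- disc2: Bystander: another such brass disc.
- hammer: Bystander: hammer lying on the bench, origin under its middle.
- driver: Bystander: screwdriver lying on the bench, origin under its middle.
- jar: Bystander: glass jar with a steel lid, 60 mm across, 85 mm high, origin under its centre.
- tin: Bystander: open dark steel tin, 76 mm across, 70 mm high, origin under its centre.
Mind the look-alikes: they are no part of the job. Of the things that look like the part that bears gauge_rib, the largest one is meant.

How it is judged:
On the way, in this order (a step that is already met when the one before it is completed fails the run):
1. the direction lever is flipped to the loosening side (value of joint direction_lever above 0.8 rad), for 0.2 s.
2. the ratchet has turned the bolt until the hook is clear of the gauge (value of joint clamp_bolt above 1.15 rad), for 0.2 s.
3. the gauge is lifted out of the fixture (distance of gauge_rib from where it was at the start of the episode above 0.03 m and height (world z) of gauge_rib above 0.06 m), for 0.1 s.
At the end, for the whole second after the job is handed in: The gauge rests in the T-shaped cutout within 4 mm in plan and 0.12 rad in direction, level within 0.08 rad, its plate flush with the foam within about 2.5 mm; the bolt is still turned loose (over 1.1 rad); everything is at rest and let go (horizontal distance between gauge_rib and cutout below 0.004 m and z of gauge_rib in the frame of cutout between 0.004 and 0.0105 m and angle between the x axis of gauge_rib and the x axis of cutout, either way round below 0.12 rad and angle between gauge_rib's own z axis and vertical below 0.08 rad and value of joint clamp_bolt above 1.1 rad and linear speed of gauge below 0.02 m/s); the robot touches nothing.
It fails at once if a bystander is moved more than 30 mm (distance of any of disc0, disc1, disc2, hammer, driver, jar, tin from where it was at the start of the episode above 0.03 m).
It also fails if it takes over 69 s, if anything falls off the work surface, if the arm or the gripper's body presses on something with over 40 N, if the wrist force passes 120 N, or if a joint passes its speed limit or range.

ROBOT

A 6-joint arm with a two-finger parallel gripper is mounted at the origin on the work surface. World frame = base frame: x ahead of the robot, y to its left, z up, the work surface at z = 0. Lengths are in m, angles in rad, forces in N, time in s.
With the tool pointing down it reaches from about 0.35 to 0.85 m from the base axis. Payload 8.1 kg.
Tool frame: the origin (TCP) lies on the mounting face of the last link; the fingertips stand 186 mm ahead of it and the grasp point (between the pads) lies 167 mm ahead of it; z points along the fingers, y is the direction in which the jaws open and shut (so a half turn about z gives the same grasp; the last joint's range is limited). The gripper opens to 93 mm and grips with 3 to 60 N. Pads are 15 mm wide; open, the fingers measure 128 mm over their backs; the gripper's body (75 mm by 188 mm) begins 65 mm behind the grasp point.
Start: joints at [1.034, 0.13, 1.488, -0, 1.523, -0.085], TCP at [0.262, 0.54, 0.405] pointing down, gripper open.
Joint ranges: [-2.96, 2.96], [-0.89, 2.26], [0.02, 2.5], [-1.34, 4.48], [0, 2.73], [-2.66, 2.66]. Speed limits (rad/s): [2.39, 2.39, 2.79, 3.14, 3.14, 3.14].

INTERFACE

Orientations are given as a rotation vector (axis times angle).
In Python, from plant import robot, read_camera, spotter gives the robot as it stands.
- The arm moves only by the tool arm_command, never from a script. Its arguments are lists of equal length, an entry for each row: "xyz": the shift along the world's x, y, z in cm, a list of three; "turn": the turn, a rotation vector about the world's x, y, z in rad, a list of three. A call has 1 to 12 rows; each row shifts and turns the commanded pose from where the row before left it; what a row does not reach is not made up. A row lasts 1/8 s, in which the tool goes at most 62.5 mm and 10.7 degrees, less where a joint would pass 70% of its speed; a pose out of reach is approached as far as the arm can. A call is refused whole if a number of a shift passes 6.25 or a number of a turn 0.188, either way. A call with a gripper value outside its range is refused whole. "gripper" is the finger opening in cm, from 0 to 9.3, set as the call begins (left out, the last holds). The fingers move at their own pace and stop on an object; "force" is the grip in N (left out, the last holds). Time passes only in rows, so rows that do not move let the fingers close. It gives the time, the measured TCP pose, the force and the opening at its end, in the units of the state.
- robot.read_state(): the state, without advancing time (a new reading comes with each control period).
- read_camera(name): name is "side" or "top"; returns a dict with "frame" (400x640x3 uint8, red, green, blue), "z_map" (400x640 float32, m along the optical axis (not along the pixel's ray), 0 where there is no reading), "fx", "fy", "cx", "cy" (pixels), "eye" and "orientation" of the camera in the world. Camera axes: x right, y down, z forward; pixel columns grow to the right and rows downward; lengths in m; the calibration is good to about 2 mm. A picture is of the moment at which its call begins.
- robot.close_job(): hands the job in, once; it reports no verdict.
Trained networks look in a picture, given as the dict that the camera call returned (one of the last four; its "shot" number tells which), for a name from the list of things; names that differ only in an ending like _2 or _b are one class to them, and where a whole thing is asked for, a point or a joint stands for the part that bears it (a point fixed in the world has none). Each returns a list of dicts, best first, with "confidence" (0 to 1); they miss things now and then, are a little off and sometimes report something else, mostly with a low value. They report only what shows in the picture. A call takes as long as a camera call. They do not tell look-alikes from the thing itself.
- spotter.masks_of(picture, query): "pixels" (400x640 bool, what is visible of it) and "centre" ([row, column] in pixels, amid what is visible of it).
The state is a dict: "t": time; "q": joint angles; "dq": joint speeds; "joint_torque": joint torques, N m; "tool_pos": TCP position; "orientation": TCP orientation; "force": force on the tool from outside, world axes, zero at the start; "wrist_torque": the same for the moment, N m; "opening": finger opening in m.
Only numpy, scipy, OpenCV 4.12 (cv2) and the standard library are available. Lean on these libraries where they do the work, as an engineer would, in place of code of your own. Each camera call takes 0.05 s, during which the arm holds its last target. There are 200 camera calls.

## Working session

There is one attempt and no reset: what is moved stays moved. The work goes in short steps, Python scripts to look and compute and a tool call to move; the robot and the scene stay as the last step left them, time stands still between calls to the robot, and variables do not carry over. Pictures are saved under pics/ and viewed, about 8 in all and at most 12, crops included, and the job is handed in when it is done.

Besides the shell and the picture viewer there is one more tool, called after "Emit:" as name(argument=value, ...), one argument or row to a line, values as JSON. arm_command: Moves the arm, as the interface text tells. Its arguments: {"type":"object","properties":{"xyz":{"type":"array","items":{"type":"array","items":{"type":"number"}}},"turn":{"type":"array","items":{"type":"array","items":{"type":"number"}}},"gripper":{"type":"number"},"force":{"type":"number"}},"required":["xyz","turn"]}

```bash
ls; mkdir -p pics
cat > h.py <<'E'
import numpy as np, cv2
from scipy.spatial.transform import Rotation as R
from plant import robot, read_camera, spotter
def rot(p):
    o=np.array(p["orientation"],float)
    return o if o.shape==(3,3) else R.from_rotvec(o).as_matrix() if o.size==3 else R.from_quat(o).as_matrix()
def world(p,r,c,z=None):
    "pixel (r,c) arrays to world; z: plane height, else depth map"
    r=np.asarray(r,float);c=np.asarray(c,float)
    d=np.stack([(c-p["cx"])/p["fx"],(r-p["cy"])/p["fy"],np.ones_like(r)],-1)@rot(p).T
    e=np.array(p["eye"])
    s=p["z_map"][r.astype(int),c.astype(int)] if z is None else (z-e[2])/d[...,2]
    return e+d*np.asarray(s)[...,None]
def pix(p,X):
    v=(np.asarray(X)-p["eye"])@rot(p)
    return v[...,1]/v[...,2]*p["fy"]+p["cy"], v[...,0]/v[...,2]*p["fx"]+p["cx"]
def cloud(p):
    r,c=np.mgrid[0:400,0:640]; W=world(p,r,c); W[p["z_map"]==0]=np.nan; return W
def save(p,n,crop=None,k=1):
    f=p["frame"]
    if crop: f=f[crop[0]:crop[1],crop[2]:crop[3]]
    cv2.imwrite("pics/"+n,cv2.cvtColor(cv2.resize(f,None,fx=k,fy=k,interpolation=cv2.INTER_CUBIC),cv2.COLOR_RGB2BGR))
E
python3 - <<'E'
from h import *
s=robot.read_state();print(s["t"],s["tool_pos"],s["orientation"],s["force"])
a=read_camera("top");b=read_camera("side")
for p in(a,b):print(p["eye"],p["orientation"],p["fx"],p["shot"])
save(a,"a.png");save(b,"b.png")
for n in ["fixture_plate","direction_lever","lever_tab","handle_grip","hook_tip","gauge_rib","cutout","foam_gauges"]:
  for nm,p in(("top",a),("side",b)):
    try:
      for m in spotter.masks_of(p,n)[:3]:
        r,c=np.where(m["pixels"]);w=world(p,r,c);w=w[p["z_map"][r,c]>0]
        print(n,nm,round(m["confidence"],2),np.round(m["centre"]),m["pixels"].sum(),np.round(np.median(w,0),3))
    except Exception as e:print(n,nm,e)
E
```

```text
pics
0.0 [0.26181224 0.53961588 0.40367692] [-7.03471625e-01 -3.06124211e+00  2.79907229e-03] [0.65266656 0.3513665  0.74271588]
[ 0.38789513 -0.05306205  1.11195038] [-2.1422531   2.09638497 -0.20634498] 382.1387944097132 1
[0.52876506 0.60359201 0.57058222] [-0.13265597  2.7964211  -1.36905887] 364.7302689575786 2
fixture_plate top 0.86 [202. 324.] 1953 [ 0.594 -0.059  0.023]
fixture_plate side 0.95 [218. 312.] 2603 [ 0.594 -0.046  0.021]
fixture_plate side 0.37 [269. 238.] 279 [0.727 0.111 0.003]
direction_lever top 0.57 [252. 415.] 434 [ 0.444 -0.324  0.022]
direction_lever side 0.56 [194. 317.] 112 [ 0.588 -0.08   0.067]
lever_tab top 0.44 [203. 332.] 42 [ 0.577 -0.081  0.069]
lever_tab side 0.52 [191. 320.] 154 [ 0.584 -0.08   0.066]
handle_grip top 0.95 [214. 329.] 627 [ 0.558 -0.077  0.063]
handle_grip side 0.83 [201. 324.] 795 [ 0.564 -0.067  0.061]
hook_tip top 0.36 [208. 206.] 2188 [0.566 0.276 0.034]
hook_tip side 0.44 [213. 307.] 80 [ 0.607 -0.038  0.038]
gauge_rib top 0.71 [189. 306.] 269 [ 0.621 -0.01   0.031]
gauge_rib top 0.6 [147. 296.] 105 [0.755 0.022 0.008]
gauge_rib top 0.41 [190. 263.] 77 [0.617 0.115 0.008]
gauge_rib side 0.8 [279. 296.] 270 [0.613 0.125 0.006]
gauge_rib side 0.73 [227. 297.] 393 [0.621 0.001 0.03 ]
gauge_rib side 0.6 [206. 250.] 949 [ 0.755 -0.08   0.023]
cutout top 0.82 [207. 209.] 2180 [0.566 0.276 0.034]
cutout side 0.98 [357. 308.] 6947 [0.569 0.304 0.034]
foam_gauges top 0.65 [208. 207.] 2200 [0.566 0.276 0.034]
foam_gauges top 0.53 [253. 266.] 163 [0.441 0.109 0.004]
foam_gauges side 0.89 [361. 303.] 6914 [0.569 0.305 0.034]
foam_gauges side 0.18 [191. 318.] 101 [ 0.583 -0.078  0.067]
```

Run:
```python
import cv2
a=cv2.imread("pics/a.png");b=cv2.imread("pics/b.png")
cv2.imwrite("pics/a2.png",cv2.resize(a[120:280,160:440],None,fx=2.85,fy=2.85,interpolation=cv2.INTER_CUBIC))
```

```text
(no output)
```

View pics/b.png

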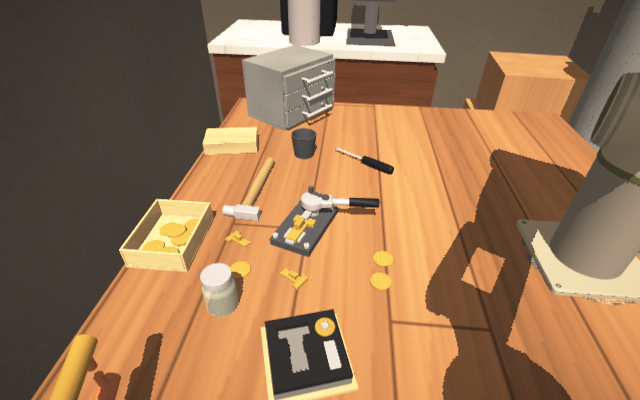

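View pics/a2.png

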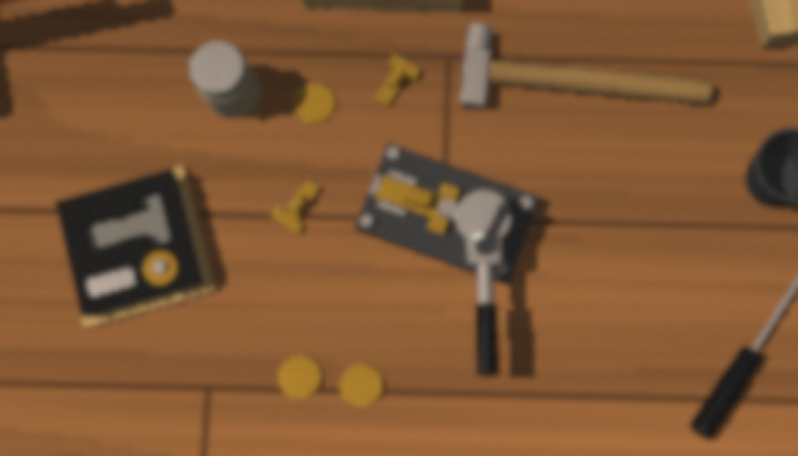

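Side view: the ratchet is at (320,200) with its handle pointing towards the robot. The gauge lies in the fixture at (300,228), and the foam is at (305,355) with its T cutout at (295,347). In the top crop, the head is at (485,215), the tab is right of it (−y) at (503,213), and the foam is at (140,245). Next I'll measure the geometry.

Run:
```python
from h import *
a=read_camera("top");b=read_camera("side")
def rect(P): 
    (c,s,an)=cv2.minAreaRect((P*1000).astype(np.float32)); return np.round(c,1),np.round(s,1),round(an,1)
for nm,p in(("top",a),("side",b)):
    W=cloud(p);print("==",nm,"bench z",np.nanmedian(W[150:280,200:420,2]))
    X,Y,Z=W[...,0],W[...,1],W[...,2]
    near=np.hypot(X-.59,Y+.07)<.2
    # plate
    m=spotter.masks_of(p,"fixture_plate")
    if m:
        r,c=np.where(m[0]["pixels"]);print("plate",rect(world(p,r,c,.02)[:,:2]))
    # grip (dark, elevated)
    g=near&(Z>.045)&(Z<.072)&(p["frame"].sum(-1)<180)&(X<.55)
    q=W[g];q=q[q[:,0]>.4]
    if len(q)>10:
        r,c=np.where(g);u,s_,v=np.linalg.svd(q[:,:2]-q[:,:2].mean(0));print("grip",len(q),q.mean(0).round(4),"dir",v[0].round(3),"zmax",q[:,2].max().round(3))
    # whole handle/head elevated
    e=near&(Z>.058)&(Z<.068);q=W[e];print("elev",len(q),q[:,:2].mean(0).round(4),q[:,:2].min(0).round(3),q[:,:2].max(0).round(3))
    t=near&(Z>.071)&(Z<.09);q=W[t];print("tab",len(q),q.mean(0).round(4) if len(q) else 0, q.round(3).tolist()[:20])
    # foam top
    f=(np.hypot(X-.567,Y-.29)<.12)&(Z>.030)&(Z<.037)
    f=cv2.morphologyEx(f.astype(np.uint8),cv2.MORPH_OPEN,np.ones((3,3)))>0
    r,c=np.where(f);print("foam",rect(world(p,r,c,.035)[:,:2]))
    d=(np.hypot(X-.567,Y-.29)<.07)&(Z<.030)&(Z>.018)
    r,c=np.where(d);P=world(p,r,c,.025);print("cut",len(r),P[:,:2].mean(0).round(4),rect(P[:,:2]))
    rb=(np.hypot(X-.621,Y-.0)<.03)&(Z>.037)&(Z<.055)
    q=W[rb];print("rib",len(q),q.mean(0).round(4))
    # true-coloured zoom
    save(p,nm+"_fix.png",(150,260,250,380) if nm=="side" else (150,260,280,380),6)
```

```text
== top bench z 0.001137028503518711
plate (array([561.8, -29.1]), array([183.9, 193. ]), 72.3)
grip 173 [ 0.4772 -0.0789  0.0635] dir [-0.998 -0.062] zmax 0.069
elev 554 [ 0.547  -0.0746] [ 0.445 -0.098] [ 0.624 -0.047]
tab 16 [ 0.5983 -0.0909  0.0783] [[0.609, -0.091, 0.078], [0.607, -0.089, 0.077], [0.606, -0.091, 0.081], [0.606, -0.094, 0.08], [0.606, -0.097, 0.081], [0.603, -0.089, 0.08], [0.603, -0.091, 0.083], [0.603, -0.094, 0.081], [0.603, -0.097, 0.081], [0.601, -0.089, 0.079], [0.601, -0.091, 0.079], [0.601, -0.094, 0.078], [0.599, -0.092, 0.071], [0.598, -0.094, 0.078], [0.568, -0.084, 0.074], [0.56, -0.078, 0.071]]
foam (array([571.3, 283.4]), array([119. , 120.7]), 18.0)
cut 322 [0.5834 0.2802] (array([564.7, 271.5]), array([106.3, 102.4]), 15.5)
rib 50 [ 0.6198 -0.0081  0.0459]
== side bench z -0.0002331233077489947
plate (array([559.2, -43.6]), array([251.8, 191.4]), 72.9)
grip 146 [ 0.476  -0.0697  0.0585] dir [-0.997 -0.071] zmax 0.066
elev 578 [ 0.5512 -0.0682] [ 0.446 -0.095] [ 0.624 -0.043]
tab 19 [ 0.6048 -0.0871  0.0764] [[0.605, -0.094, 0.079], [0.607, -0.089, 0.079], [0.605, -0.09, 0.078], [0.603, -0.09, 0.079], [0.6, -0.088, 0.081], [0.609, -0.087, 0.077], [0.607, -0.085, 0.079], [0.605, -0.088, 0.077], [0.6, -0.09, 0.076], [0.61, -0.089, 0.073], [0.607, -0.086, 0.075], [0.604, -0.083, 0.078], [0.602, -0.083, 0.078], [0.6, -0.087, 0.075], [0.609, -0.084, 0.074], [0.607, -0.086, 0.073], [0.604, -0.085, 0.074], [0.602, -0.085, 0.074], [0.604, -0.084, 0.071]]
foam (array([570.9, 287.7]), array([119.9, 122.3]), 17.8)
cut 1086 [0.5809 0.294 ] (array([566.1, 294. ]), array([ 86.6, 110.7]), 18.0)
rib 80 [ 0.6199 -0.0033  0.0435]
```

Emit:
arm_command(
  xyz=[
    [2.6,-5.1,0],
    [2.6,-5.1,0],
    [2.6,-5.1,0],
    [2.6,-5.1,0],
    [2.6,-5.1,0],
    [2.6,-5.1,0],
    [2.6,-5.1,0],
    [2.6,-5.1,0],
    [2.6,-5.1,0],
    [2.6,-5.1,-1],
    [2.6,-5.1,-2],
    [2.6,-5.1,-2],
  ],
  turn=[
    [0,0,0.045],
    [0,0,0.045],
    [0,0,0.045],
    [0,0,0.045],
    [0,0,0.045],
    [0,0,0.045],
    [0,0,0.045],
    [0,0,0.045],
    [0,0,0.045],
    [0,0,0.045],
    [0,0,0],
    [0,0,0],
  ],
  gripper=0,
  force=30,
)

```text
t: 2.6
tool_pos: [0.5746, -0.0741, 0.3546]
orientation: [0.003, 3.14, -0.0]
force: [0.7, 0.8, 0.3]
opening: 0.0006
```

Emit:
arm_command(
  xyz=[
    [1.5,-2.7,0],
    [1.4,-2.7,0],
    [0,0,-4],
    [0,0,-4],
    [0,0,-1.8],
    [0,0,0],
  ],
  turn=[
    [0,0,0],
    [0,0,0],
    [0,0,0],
    [0,0,0],
    [0,0,0],
    [0,0,0],
  ],
)

```text
t: 3.35
tool_pos: [0.6024, -0.1259, 0.2555]
orientation: [-0.003, -3.139, -0.001]
force: [-0.5, 0.2, -0.3]
opening: 0.0004
```

Run:
```python
from h import *
s=robot.read_state();print(s["tool_pos"],s["q"],s["force"])
b=read_camera("side");save(b,"c.png",(150,260,250,380),5)
W=cloud(b);X,Y,Z=[W[...,i] for i in range(3)]
q=W[(np.hypot(X-.604,Y+.128)<.04)&(Z>.06)&(Z<.12)];print(q.min(0),q.max(0))
```

```text
[ 0.60240357 -0.12594479  0.25547464] [-2.89385348e-01  2.87355305e-01  1.58902148e+00 -2.26604865e-05
  1.26805918e+00 -1.85856558e+00] [-0.46390249  0.2164461  -0.33406978]
[ 0.58887351 -0.12942077  0.06112786] [ 0.61255578 -0.08873299  0.10906738]
```

View pics/c.png

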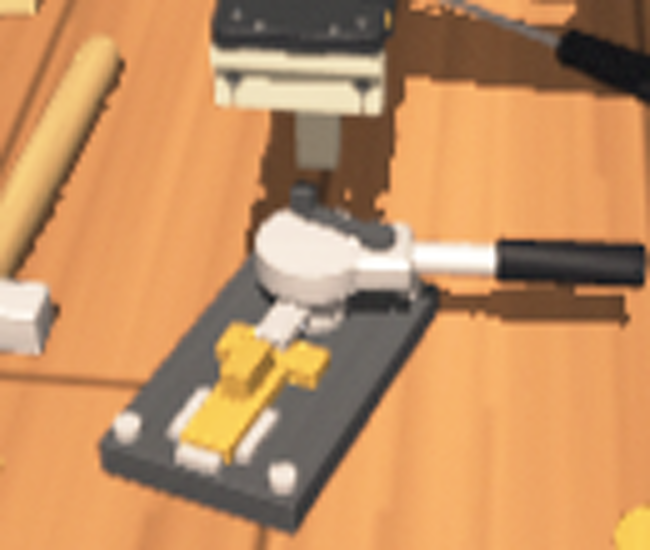

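The finger at (318,140) stands just behind the lever tab at (303,195), and the hook lies over the gauge at (285,322). Now I'll push the tab across in +y.

Emit:
arm_command(
  xyz=[
    [0.4,0.8,0],
    [0,0.8,0],
    [0,0.7,0],
    [0,0.7,0],
    [0,0.7,0],
    [0,0.6,0],
    [0,0.6,0],
    [0,0.4,0],
  ],
  turn=[
    [0,0,0],
    [0,0,0],
    [0,0,0],
    [0,0,0],
    [0,0,0],
    [0,0,0],
    [0,0,0],
    [0,0,0],
  ],
)

```text
t: 4.4
tool_pos: [0.6063, -0.0729, 0.2563]
orientation: [-0.003, -3.139, 0.0]
force: [-3.4, -2.3, 3.5]
opening: 0.0006
```

Run:
```python
from h import *
s=robot.read_state();print(s["tool_pos"],s["force"])
b=read_camera("side")
W=cloud(b);X,Y,Z=[W[...,i] for i in range(3)]
dark=b["frame"].astype(int).sum(-1)<300
q=W[(np.hypot(X-.6,Y+.06)<.05)&(Z>.071)&(Z<.081)&(Y>-.075)];print(len(q),np.median(q,0),q.min(0),q.max(0))
save(b,"d.png",(150,260,250,380),5)
```

```text
[ 0.60634599 -0.07287812  0.25625143] [-3.36609339 -2.31281864  3.49080155]
34 [ 0.60285601 -0.05172582  0.07778054] [ 0.59627992 -0.07372919  0.07162528] [ 0.61315018 -0.04494906  0.08062839]
```

Emit:
arm_command(
  xyz=[
    [0,0.3,0],
    [0,0.2,0],
    [0,0,0],
  ],
  turn=[
    [0,0,0],
    [0,0,0],
    [0,0,0],
  ],
)

```text
t: 4.82
tool_pos: [0.6064, -0.0699, 0.2562]
orientation: [-0.004, -3.14, 0.005]
force: [-3.6, -10.8, 2.7]
opening: -0.0
```

Run:
```python
from h import *
s=robot.read_state();print(s["tool_pos"],s["force"])
b=read_camera("side");a=read_camera("top")
for p in(a,b):
    W=cloud(p);X,Y,Z=[W[...,i] for i in range(3)]
    g=(np.hypot(X-.59,Y+.07)<.2)&(Z>.045)&(Z<.072)&(p["frame"].sum(-1)<180)&(X<.55)&(X>.4);q=W[g];u,_,v=np.linalg.svd(q[:,:2]-q[:,:2].mean(0));print(q.mean(0),v[0])
save(b,"e.png",(150,260,250,380),5)
```

```text
[ 0.60643751 -0.06990273  0.25623991] [ -3.62378138 -10.80725156   2.73801409]
[ 0.50028384 -0.07852635  0.06463411] [-0.99992002  0.01264733]
[ 0.47625342 -0.06971522  0.05866592] [-0.99750382 -0.07061256]
```

View pics/e.png

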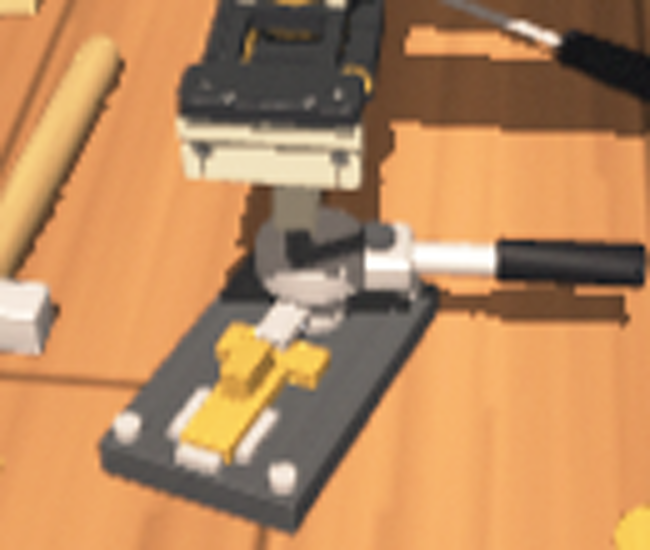

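The lever now lies on the other side, from (380,235) to (298,243), and it hit its stop with 10.8 N. The handle hasn't moved. I'll back off and compute the swing arc.

Emit:
arm_command(
  xyz=[
    [0,-0.7,0],
    [0,0,4],
    [0,0,3],
    [-4,1.2,0],
    [-4,1.2,0],
    [-4.6,1.6,0],
    [0,0,-5],
    [0,0,-5],
    [0,0,-0.5],
    [0,0,0],
  ],
  turn=[
    [0,0,0],
    [0,0,0],
    [0,0,0],
    [0,0,0],
    [0,0,0],
    [0,0,0],
    [0,0,0],
    [0,0,0],
    [0,0,0],
    [0,0,0],
  ],
)

```text
t: 6.18
tool_pos: [0.4813, -0.0352, 0.2224]
orientation: [-0.003, -3.141, -0.001]
force: [-0.3, -0.1, 0.7]
opening: 0.0006
```

Run:
```python
from h import *
s=robot.read_state();P=s["tool_pos"][:2];print(s["tool_pos"],s["force"],s["q"])
B=np.array([.598,-.069]);out=[]
for k in np.linspace(0,1.6,17):
    f=3.208+k;u=np.array([np.cos(f),np.sin(f)]);n=np.array([-u[1],u[0]])
    r=.120;h=.0085*abs(n[0])+.0175*abs(n[1])
    # support point of rectangle in direction n is the corner; centre = contact - corner
    cor=np.array([np.sign(n[0])*.0085*min(1,abs(n[0])*4),np.sign(n[1])*.0175*min(1,abs(n[1])*4)])
    out.append(B+r*u-(.011)*n-cor*1.0)
out=np.array(out);print(out.round(4).tolist());print((np.diff(np.vstack([P,out]),axis=0)*100).round(2).tolist())
```

```text
[ 0.48130158 -0.03518799  0.22242313] [-0.30143701 -0.13717787  0.70830838] [-1.79404603e-01 -1.40395172e-02  1.98718860e+00  3.52312379e-04
  1.16869172e+00 -1.74848241e+00]
[[0.4753, -0.0485], [0.4722, -0.0605], [0.4708, -0.0725], [0.4735, -0.0842], [0.4774, -0.0956], [0.4823, -0.1066], [0.4884, -0.117], [0.4954, -0.1268], [0.5034, -0.1358], [0.5123, -0.144], [0.5219, -0.1512], [0.5322, -0.1575], [0.543, -0.1627], [0.5544, -0.1701], [0.5661, -0.1799], [0.578, -0.1886], [0.59, -0.1962]]
[[-0.6, -1.33], [-0.31, -1.2], [-0.14, -1.2], [0.27, -1.17], [0.38, -1.14], [0.5, -1.1], [0.6, -1.04], [0.7, -0.98], [0.8, -0.9], [0.88, -0.82], [0.96, -0.72], [1.03, -0.63], [1.09, -0.52], [1.13, -0.74], [1.17, -0.98], [1.19, -0.87], [1.2, -0.75]]
```

Emit:
arm_command(
  xyz=[
    [-0.6,-1.3,0],
    [-0.3,-1.2,0],
    [-0.1,-1.2,0],
    [0.3,-1.2,0],
    [0.4,-1.1,0],
    [0.5,-1.1,0],
    [0.6,-1.0,0],
    [0.7,-1.0,0],
    [0.8,-0.9,0],
    [0.9,-0.8,0],
    [1.0,-0.7,0],
    [1.0,-0.6,0],
  ],
  turn=[
    [0,0,0],
    [0,0,0],
    [0,0,0],
    [0,0,0],
    [0,0,0],
    [0,0,0],
    [0,0,0],
    [0,0,0],
    [0,0,0],
    [0,0,0],
    [0,0,0],
    [0,0,0],
  ],
)

```text
t: 7.68
tool_pos: [0.5323, -0.1575, 0.2207]
orientation: [-0.004, -3.138, 0.001]
force: [-6.2, -1.8, 3.2]
opening: 0.0005
```

Emit:
arm_command(
  xyz=[
    [1.1,-0.5,0],
    [1.1,-0.7,0],
    [1.2,-1.0,0],
    [1.2,-0.9,0],
    [1.2,-0.7,0],
    [0,0,0],
  ],
  turn=[
    [0,0,0],
    [0,0,0],
    [0,0,0],
    [0,0,0],
    [0,0,0],
    [0,0,0],
  ],
)

```text
t: 8.43
tool_pos: [0.5909, -0.1952, 0.2206]
orientation: [-0.004, -3.14, 0.001]
force: [-1.2, -0.8, -1.5]
opening: 0.0007
```

Run:
```python
from h import *
s=robot.read_state();print(s["tool_pos"],s["force"])
b=read_camera("side");save(b,"f.png",(150,260,250,380),5)
```

```text
[ 0.59089338 -0.1952464   0.22059932] [-1.22644042 -0.81996906 -1.50067626]
```

View pics/f.png

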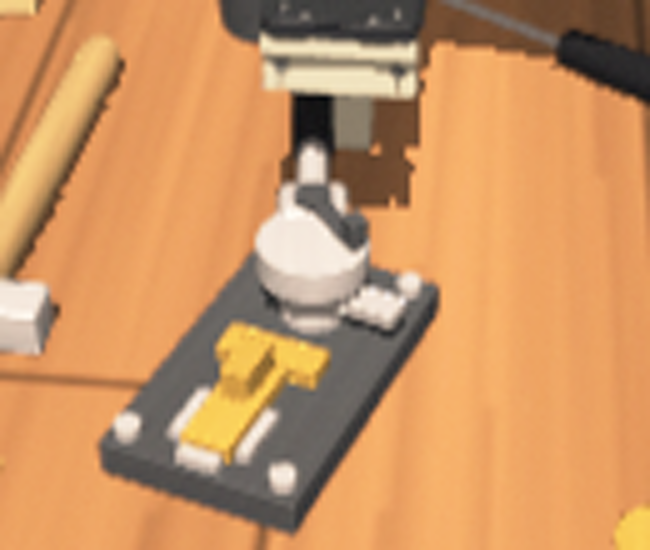

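The handle now points away from the camera, and the hook at (380,305) has turned clear of the gauge's cross bar. I'll measure the hook angle.

Run:
```python
from h import *
B=np.array([.598,-.069])
for n in("side","top"):
    p=read_camera(n);W=cloud(p);X,Y,Z=[W[...,i] for i in range(3)]
    f=p["frame"].astype(int)
    g=(np.hypot(X-B[0],Y-B[1])<.06)&(np.hypot(X-B[0],Y-B[1])>.029)&(Z>.033)&(Z<.0425)&(X<B[0]+.005)&(f.min(-1)>100)
    r,c=np.where(g);q=world(p,r,c,.0395)[:,:2]
    m=q.mean(0)-B;print(n,len(q),q.mean(0),"dist",np.hypot(*m),"angle",np.arctan2(m[1],m[0]))
    t=(np.hypot(X-.62,Y)<.06)&(Z>.037)&(Z<.055)&(f[...,0]-f[...,2]>70)
    r,c=np.where(t);q=W[t];q=q[q[:,2]>.044];print("rib top",len(q),q.mean(0))
    t=(np.hypot(X-.62,Y)<.06)&(Z>.024)&(Z<.055)&(f[...,0]-f[...,2]>70)
    r,c=np.where(t);q=W[t];print("gauge",len(q),q.mean(0),cv2.minAreaRect((q[:,:2]*1000).astype(np.float32)))
```

```text
side 46 [ 0.56382937 -0.05208872] dist 0.038126416001770844 angle 2.682027884116998
rib top 49 [ 0.62113892 -0.00292989  0.04551252]
gauge 365 [ 6.19471433e-01 -1.99087707e-04  3.22321264e-02] ((620.49658203125, -0.15262603759765625), (79.28032684326172, 49.95693588256836), 73.93839263916016)
top 23 [ 0.56392821 -0.05739172] dist 0.03599498817354 angle 2.81322637869561
rib top 37 [ 0.62017845 -0.00820886  0.04686533]
gauge 250 [ 0.61927215 -0.00998148  0.03349839] ((621.8106689453125, -4.203948974609375), (76.86162567138672, 49.2521858215332), 71.46065521240234)
```

Emit:
arm_command(
  xyz=[
    [-2,0.5,0],
    [-1,0,3],
    [0,0,6],
    [0,3,1],
    [1,4,0],
    [1,4,0],
    [1.5,4,0],
    [1.5,4,0],
    [0,0,0],
    [0,0,0],
    [0,0,0],
  ],
  turn=[
    [0,0,0],
    [0,0,0],
    [0,0,-0.18],
    [0,0,-0.18],
    [0,0,-0.18],
    [0,0,-0.18],
    [0,0,-0.18],
    [0,0,-0.18],
    [0,0,-0.18],
    [0,0,-0.18],
    [0,0,-0.18],
  ],
  gripper=5,
)

```text
t: 9.95
tool_pos: [0.6109, 0.0012, 0.3222]
orientation: [2.282, 2.157, 0.002]
force: [0.0, 0.5, -0.0]
opening: 0.05
```

```bash
cat >> h.py <<'E'
T=np.array([[-36,-25],[-18,-25],[-18,-12],[42,-12],[42,12],[-18,12],[-18,25],[-36,25]])/1000.
def tpoly(x,y,th,z,off=0):
    P=T.copy()
    if off: P=P+off*np.array([[-1,-1],[1,-1],[1,-1],[1,-1],[1,1],[1,1],[1,1],[-1,1]])
    c,s=np.cos(th),np.sin(th); q=P@np.array([[c,s],[-s,c]])+[x,y]
    return np.c_[q,np.full(8,z)]
def draw(p,polys,S=4):
    m=None
    for P in polys:
        r,c=pix(p,P);k=np.zeros((400*S,640*S),np.uint8)
        cv2.fillPoly(k,[np.round(np.c_[(c+.5)*S,(r+.5)*S]).astype(np.int32)],1)
        m=k if m is None else m&k
    return cv2.resize(m.astype(np.float32),(640,400),interpolation=cv2.INTER_AREA)
def fit(p,mask,g,mk):
    from scipy.optimize import minimize
    def cost(v):
        d=mk(v[0],v[1],v[2]); return np.abs(d-mask).sum()/mask.sum()
    s0=np.array([[0,0,0],[.006,0,0],[0,.006,0],[0,0,.15]])+g
    r=minimize(cost,g,method="Nelder-Mead",options=dict(initial_simplex=s0,xatol=2e-4,fatol=1e-4,maxiter=120))
    return r.x,r.fun
E
python3 - <<'E'
from h import *
s=robot.read_state();print(s["tool_pos"],s["orientation"],s["q"],s["force"])
for n in("top","side"):
    p=read_camera(n);W=cloud(p);X,Y,Z=[W[...,i] for i in range(3)];f=p["frame"].astype(int)
    c0=np.array([.571,.2855]);sat=f.max(-1)-f.min(-1)
    in_=(np.abs((X-c0[0])*np.cos(.31)+(Y-c0[1])*np.sin(.31))<.056)&(np.abs(-(X-c0[0])*np.sin(.31)+(Y-c0[1])*np.cos(.31))<.056)
    # T floor: grey, on +x half
    g=in_&(f.min(-1)>70)&(sat<60)
    nl,lab,st,ct=cv2.connectedComponentsWithStats(g.astype(np.uint8))
    i=1+st[1:,4].argmax();m=(lab==i).astype(np.float32);print(n,st[1:,4],ct[i])
    r,c=np.where(m>0);q=world(p,r,c,.03).mean(0);g0=np.array([q[0],q[1],1.885])
    print(n,fit(p,m,g0,lambda x,y,t:draw(p,[tpoly(x,y,t,.035,.0015),tpoly(x,y,t,.025,.0015)])))
    y=((np.hypot(X-.62,Y)<.06)&(Z>.022)&(Z<.036)&(f[...,0]-f[...,2]>70))
    print("gauge px",y.sum())
save(p,"g.png",(300,400,250,370),5)
E
```

```text
[0.61094029 0.00117715 0.32224182] [2.28227318e+00 2.15730685e+00 1.60908126e-03] [-8.19871643e-02  2.09757099e-01  1.55198954e+00  3.38869292e-05
  1.37834910e+00 -2.57120173e-02] [ 0.0279897   0.4677637  -0.03899863]
top [257 142  15   1] [206.63035019 198.82101167]
top (array([0.58818257, 0.28233546, 1.86350962]), np.float64(0.1721789836883545))
gauge px 0
side [ 39 818 367] [296.21271394 346.84474328]
side (array([0.58663598, 0.28474592, 1.88202847]), np.float64(0.09321516007184982))
gauge px 297
```

View pics/g.png

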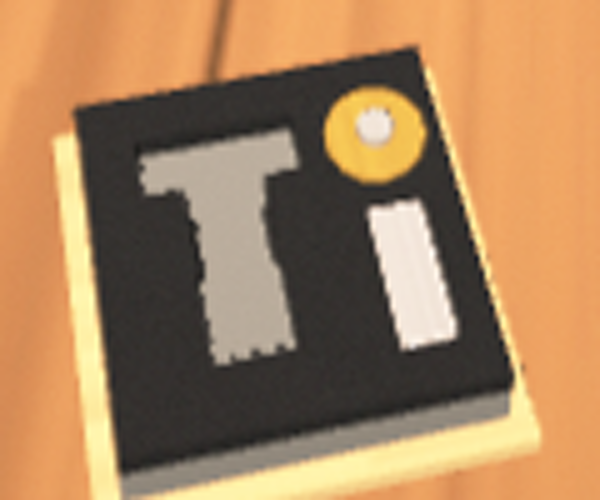

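The T cutout is at (230,230) in the crop: cross bar towards the fixture, stem towards the camera, fitted pose about (0.5875, 0.2836, 1.88 rad). Next I'll descend on the rib.

Emit:
arm_command(
  xyz=[
    [0.9,-0.6,0],
    [0,0,-2],
    [0,0,-3],
    [0,0,-3],
    [0,0,-1.8],
    [0,0,-0.5],
    [0,0,0],
  ],
  turn=[
    [0,0,-0.125],
    [0,0,-0.125],
    [0,0,0],
    [0,0,0],
    [0,0,0],
    [0,0,0],
    [0,0,0],
  ],
)

```text
t: 10.92
tool_pos: [0.6202, -0.0052, 0.2194]
orientation: [2.528, 1.864, 0.001]
force: [1.0, -0.1, 0.5]
opening: 0.0503
```

Run:
```python
from h import *
s=robot.read_state();print(s["tool_pos"],s["orientation"],s["force"])
b=read_camera("side");save(b,"i.png",(150,260,250,370),5)
```

```text
[ 0.62023546 -0.00522556  0.21937405] [2.52817912e+00 1.86410902e+00 9.51134958e-04] [ 0.98008857 -0.13031919  0.466144  ]
```

View pics/i.png

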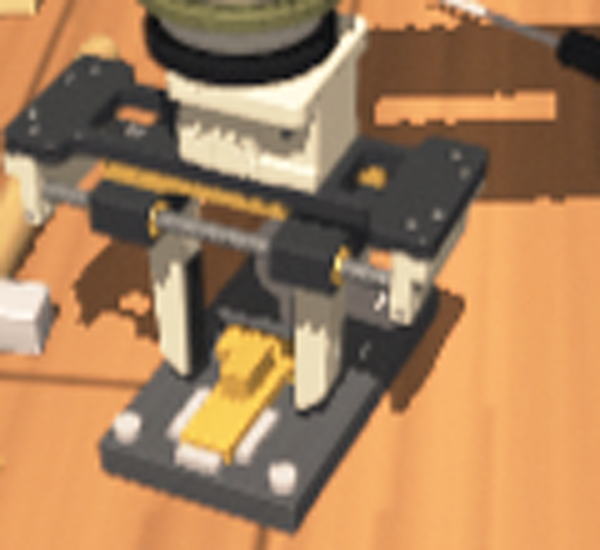

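The fingers straddle the rib: tips at (185,370) and (312,405), rib at (247,365). Close and lift.

Emit:
arm_command(
  xyz=[
    [0,0,0],
    [0,0,0],
    [0,0,0],
    [0,0,0],
    [0,0,0],
    [0,0,0],
    [0,0,0],
    [0,0,0],
  ],
  turn=[
    [0,0,0],
    [0,0,0],
    [0,0,0],
    [0,0,0],
    [0,0,0],
    [0,0,0],
    [0,0,0],
    [0,0,0],
  ],
  gripper=0,
  force=35,
)

```text
t: 11.98
tool_pos: [0.6202, -0.0052, 0.219]
orientation: [2.529, 1.863, 0.001]
force: [4.6, -0.8, -1.3]
opening: 0.0135
```

Emit:
arm_command(
  xyz=[
    [0,0,1],
    [0,0,2],
    [0,0,3],
    [0,0,3],
    [0,0,2],
    [0,0,0],
    [0,0,0],
  ],
  turn=[
    [0,0,0],
    [0,0,0],
    [0,0,0],
    [0,0,0],
    [0,0,0],
    [0,0,0],
    [0,0,0],
  ],
)

```text
t: 12.85
tool_pos: [0.6194, -0.0051, 0.3274]
orientation: [-2.528, -1.863, 0.002]
force: [-0.7, -0.5, -2.8]
opening: 0.0138
```

Emit:
arm_command(
  xyz=[
    [-0.5,4.0,0],
    [-0.5,5.0,0],
    [-0.5,5.0,0],
    [-0.5,5.0,0],
    [-0.5,5.0,0],
    [-0.7,4.9,0],
    [0,0,-2],
    [0,0,-2],
    [0,0,-2],
    [0,0,0],
  ],
  turn=[
    [0,0,0.1],
    [0,0,0.1],
    [0,0,0.1],
    [0,0,0.1],
    [0,0,0.1],
    [0,0,0.115],
    [0,0,0],
    [0,0,0],
    [0,0,0],
    [0,0,0],
  ],
)

```text
t: 14.1
tool_pos: [0.5871, 0.2822, 0.265]
orientation: [-1.847, -2.537, 0.008]
force: [-0.4, -0.1, -2.3]
opening: 0.0137
```

```bash
cat > look.py <<'E'
from h import *
s=robot.read_state();t=s["tool_pos"];v=np.array(s["orientation"]);print(t,v,s["force"],s["opening"])
zt=t[2]-.189  # plate top
ya=2*np.arctan2(v[1],v[0])-np.pi/2
for n in("side","top"):
    p=read_camera(n);W=cloud(p);X,Y,Z=[W[...,i] for i in range(3)];f=p["frame"].astype(int)
    g=(np.hypot(X-t[0],Y-t[1])<.065)&(np.abs(Z-zt)<.009)&(f[...,0]-f[...,2]>60)
    q=W[g];r=q[:,:2]
    if len(q)>20: print(n,len(q),"z",np.median(q[:,2]),"rect",cv2.minAreaRect((r*1000).astype(np.float32)), "tool yaw+90",(ya+np.pi/2)%np.pi)
    save(p,n+"_l%d.png"%(s["t"]*100),(260,400,220,400) if n=="side" else (140,270,140,290),4)
E
python3 look.py;ls pics
```

```text
[0.58705578 0.28215765 0.26500651] [-1.84739671 -2.53711633  0.00798275] [-0.43920717 -0.09972579 -2.30616922] 0.013700488091773513
side 467 z 0.07562863420392707 rect ((589.8762817382812, 288.6937561035156), (35.4588737487793, 78.16988372802734), 19.633817672729492) tool yaw+90 1.8828553320545254
top 41 z 0.07881190645477232 rect ((598.2881469726562, 257.9394226074219), (42.268611907958984, 16.796443939208984), 24.164228439331055) tool yaw+90 1.8828553320545254
a.png
a2.png
b.png
c.png
d.png
e.png
f.png
g.png
i.png
side_fix.png
side_l1410.png
top_fix.png
top_l1410.png
```

View pics/side_l1410.png

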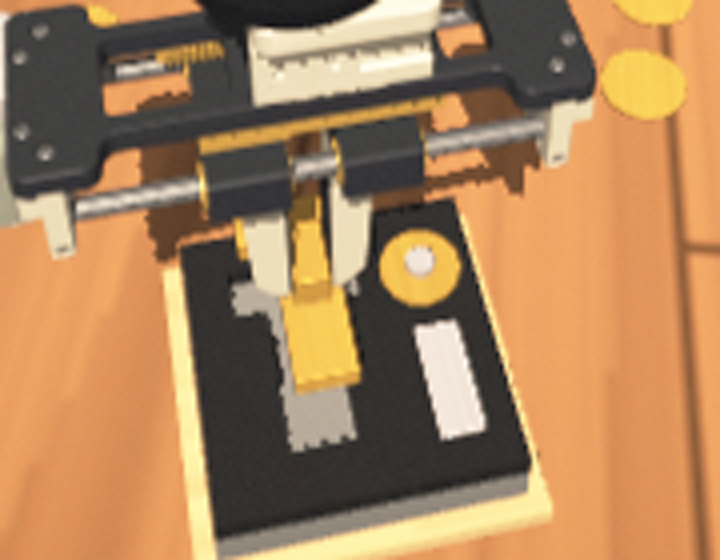

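The gauge is held level above the cutout: stem end at (330,380), cutout stem below it at (320,440). I'll fit the stem in the side camera relative to the cutout fit from the same camera.

```bash
cat > stem.py <<'E'
from h import *
from scipy.optimize import minimize
s=robot.read_state();t=s["tool_pos"];v=np.array(s["orientation"]);zt=t[2]-.189
th=2*np.arctan2(v[1],v[0])%np.pi; th=th if th>.5 else th+np.pi
p=read_camera("side");f=p["frame"].astype(int);m=((f[...,0]-f[...,2]>60)).astype(np.float32)
W=cloud(p);m[W[...,2]<zt-.02]=0
def hull(x,y,th,x0,x1,hw,S=4):
    P=np.array([[a,b] for a in(x0,x1) for b in(-hw,hw)]);c,q=np.cos(th),np.sin(th);P=P@np.array([[c,q],[-q,c]])+[x,y]
    P=np.vstack([np.c_[P,np.full(4,zt)],np.c_[P,np.full(4,zt-.01)]]);r,cc=pix(p,P)
    k=np.zeros((400*S,640*S),np.uint8);cv2.fillConvexPoly(k,cv2.convexHull(np.round(np.c_[(cc+.5)*S,(r+.5)*S]).astype(np.int32)),1)
    return cv2.resize(k.astype(np.float32),(640,400),interpolation=cv2.INTER_AREA)
roi=hull(t[0],t[1],th,.022,.060,.022)>.5
def cost(q): return np.abs(hull(q[0],q[1],q[2],-.01,.042,.012)-m)[roi].sum()/m[roi].sum()
g=np.array([t[0],t[1],th]);r=minimize(cost,g,method="Nelder-Mead",options=dict(initial_simplex=g+np.array([[0,0,0],[.006,0,0],[0,.006,0],[0,0,.1]]),xatol=2e-4,fatol=1e-4))
print("t",s["t"],"tool",t.round(4),"th",th.round(4),"gauge by side cam",r.x.round(4),r.fun,"offset from tool",(r.x[:2]-t[:2]).round(4))
e=np.array([.5866,.2847])-r.x[:2];print("to go by side cam",e.round(4))
E
python3 stem.py
```

```text
t 14.2 tool [0.5882 0.283  0.2684] th 1.8834 gauge by side cam [0.5881 0.2831 1.8875] 0.055402930825948715 offset from tool [-0.0001  0.0001]
to go by side cam [-0.0015  0.0016]
```

Emit:
arm_command(
  xyz=[
    [-0.15,0.15,-1],
    [0,0,-1.5],
    [0,0,-0.4],
    [0,0,0],
    [0,0,0],
  ],
  turn=[
    [0,0,0],
    [0,0,0],
    [0,0,0],
    [0,0,0],
    [0,0,0],
  ],
)

```text
t: 14.88
tool_pos: [0.5866, 0.2854, 0.24]
orientation: [1.847, 2.541, 0.001]
force: [-0.0, 0.0, -1.2]
opening: 0.0139
```

```bash
python3 stem.py; python3 stem.py
```

```text
t 14.875 tool [0.5866 0.2854 0.24  ] th 1.8848 gauge by side cam [0.5866 0.2854 1.8956] 0.048253677785396576 offset from tool [-0. -0.]
to go by side cam [ 0.     -0.0007]
t 14.925 tool [0.5867 0.2854 0.2403] th 1.8848 gauge by side cam [0.5861 0.2853 1.8713] 0.04425182566046715 offset from tool [-0.0006 -0.0001]
to go by side cam [ 0.0005 -0.0006]
```

Aligned within 1 mm. Now I'll press in slowly: the underside is at 41 mm and home is 25 mm (TCP 0.224).

Emit:
arm_command(
  xyz=[
    [0,0,-0.4],
    [0,0,-0.3],
    [0,0,-0.2],
    [0,0,-0.2],
    [0,0,-0.1],
    [0,0,0],
  ],
  turn=[
    [0,0,0],
    [0,0,0],
    [0,0,0],
    [0,0,0],
    [0,0,0],
    [0,0,0],
  ],
)

```text
t: 15.72
tool_pos: [0.5865, 0.2853, 0.2276]
orientation: [1.847, 2.541, 0.0]
force: [1.7, -0.0, -0.5]
opening: 0.0137
```

Emit:
arm_command(
  xyz=[
    [0,0,-0.15],
    [0,0,-0.15],
    [0,0,-0.1],
    [0,0,-0.1],
    [0,0,0],
  ],
  turn=[
    [0,0,0],
    [0,0,0],
    [0,0,0],
    [0,0,0],
    [0,0,0],
  ],
)

```text
t: 16.35
tool_pos: [0.5865, 0.2853, 0.2239]
orientation: [1.847, 2.541, 0.0]
force: [-2.5, -1.0, 9.1]
opening: 0.0135
```

Emit:
arm_command(
  xyz=[
    [0,0,-0.1],
    [0,0,-0.1],
    [0,0,0],
  ],
  turn=[
    [0,0,0],
    [0,0,0],
    [0,0,0],
  ],
)

```text
t: 16.73
tool_pos: [0.5865, 0.2854, 0.2239]
orientation: [1.846, 2.541, -0.0]
force: [-10.2, -5.2, 23.9]
opening: 0.0135
```

Firm on the floor: z stays at 0.2239 while the force climbs to 24 N. Now ease off, release and withdraw.

Emit:
arm_command(
  xyz=[
    [0,0,0.2],
    [0,0,0],
    [0,0,0],
    [0,0,0],
    [0,0,0],
  ],
  turn=[
    [0,0,0],
    [0,0,0],
    [0,0,0],
    [0,0,0],
    [0,0,0],
  ],
  gripper=4,
)

```text
t: 17.35
tool_pos: [0.5864, 0.2853, 0.2224]
orientation: [-1.847, -2.541, 0.001]
force: [0.0, -0.4, 0.4]
opening: 0.0399
```

Emit:
arm_command(
  xyz=[
    [0,0,1],
    [0,0,3],
    [0,0,5],
    [0,-5,4],
    [0,-6,2],
    [0,-6,0],
    [0,-6,0],
    [0,0,0],
  ],
  turn=[
    [0,0,0],
    [0,0,0],
    [0,0,0],
    [0,0,0],
    [0,0,0],
    [0,0,0],
    [0,0,0],
    [0,0,0],
  ],
)

```text
t: 18.35
tool_pos: [0.5865, 0.0532, 0.3727]
orientation: [1.853, 2.535, -0.0]
force: [-0.2, 1.1, -0.4]
opening: 0.0401
```

Run:
```python
from h import *
for n in("side","top"):
    p=read_camera(n);W=cloud(p);X,Y,Z=[W[...,i] for i in range(3)];f=p["frame"].astype(int)
    g=(np.hypot(X-.588,Y-.285)<.06)&(Z<.046)&(f[...,0]-f[...,2]>60)&(np.cos(.31)*(X-.5875)+np.sin(.31)*(Y-.284)>-.028)
    s=g&(Z<.040);q=W[s];A=np.c_[q[:,:2]-q[:,:2].mean(0),np.ones(len(q))];k=np.linalg.lstsq(A,q[:,2],rcond=None)[0]
    fm=W[(np.hypot(X-.57,Y-.286)<.055)&(f.max(-1)<70)&(Z>.02)]
    print(n,g.sum(),"plate z",np.median(q[:,2]),"foam z",np.median(fm[:,2]),"tilt",k[:2],"mean",q[:,:2].mean(0))
    if n=="side":save(p,"end.png",(170,400,200,400),2.6)
```

```text
side 1086 plate z 0.03400104843458518 foam z 0.03470091655403368 tilt [-0.43669733 -0.13728344] mean [0.60176863 0.29063743]
top 8 plate z 0.034731916372445326 foam z 0.03524665705415897 tilt [-0.00940733 -0.71184416] mean [0.58248584 0.32474393]
```

View pics/end.png

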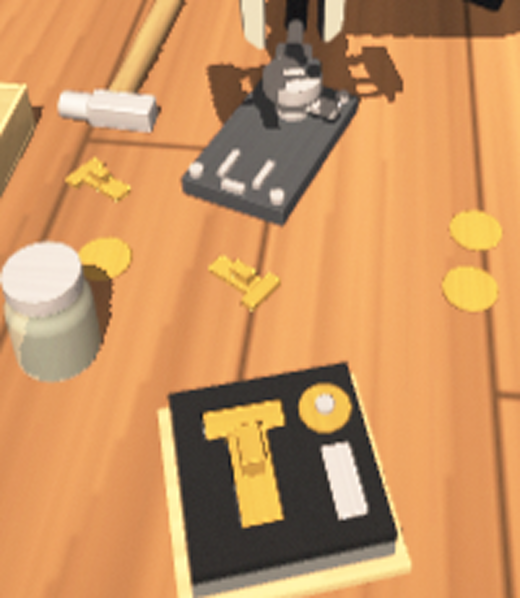

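The gauge sits in the cutout at (245,465) and looks flush, the hook is still clear at (325,105), and the other things haven't moved. The tilt fit was polluted by bench pixels, so I'll redo it in the hand-in script.

Run:
```python
from h import *
p=read_camera("side");W=cloud(p);f=p["frame"].astype(int)
g=(draw(p,[tpoly(.5866,.2853,1.884,.035,-.003)])>.9)&(f[...,0]-f[...,2]>60)&(abs(W[...,2]-.035)<.005)
q=W[g];k=np.linalg.lstsq(np.c_[q[:,:2]-q[:,:2].mean(0),np.ones(len(q))],q[:,2],rcond=None)[0]
print(len(q),"z",np.median(q[:,2]),"tilt",k[:2]);s=robot.read_state();print(s["t"],s["force"])
if np.hypot(*k[:2])<.07: print(robot.close_job())
```

```text
363 z 0.034636495535256384 tilt [0.00819987 0.00394761]
18.5 [0.29407367 0.55974855 0.12519519]
the job is handed in; nothing more can be done
None
```

The gauge is pressed home in the T cutout and the job is handed in at 18.5 s. The interface gave no verdict.

- **Lever:** I pushed the direction lever across to its stop, where the force rose to 10.8 N.
- **Handle:** I swung the handle about 1.6 rad anticlockwise. The hook turned about 1.48 rad by camera (give or take 0.07), past the 1.15 needed. I did not measure it again after that, but the last picture still shows it clear.
- **Gauge:** I lifted it out by the rib, lined it up over the cutout to within 1 mm, and pressed it down. It reached the floor of the cutout: height stayed the same while the force rose to 24 N. I then let go and withdrew.

**Last checks:**
- The plate's top measured 34.6 mm and the foam about 34.7 mm, so it is flush.
- Tilt is about 0.01 rad.
- The gripper was clear and nothing in view on the bench had visibly moved.

**What disagreed:** the two cameras differed by 2 to 5 mm. I made the final alignment with the side camera alone, comparing gauge and cutout in the same view. A first tilt reading was wrong because bench pixels got into it, and the redone one was fine.

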